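Set the bench slope to its setting wedge

TASK

Set the carver's bench slope to the angle of its wooden setting wedge. Lift the wedge up and off its peg, stand it flat on the slope's base under the raised leaf, thin end towards the hinge and tall end face right up against the lip, and only then fold the stiff leaf down until it beds flat on the wedge: feel it seat with a light but definite press (about 5 to 15 newtons at the fingers), never slam or force it. Let go and leave the leaf lying on the wedge; leave the tape measure and the brush where they are.

Things in the scene. Friction and masses are not known exactly. Their poses are not given: they have to be found in the camera images.
- bench_slope: Fixed pale wooden base of the slope, 140 (x) x 210 (y) x 18 mm. Origin: centre of its underside; z up. The hinge runs along x at y = +88 mm on the top face (z = 18). A dark lip 130 mm long (along x), 12 wide, 10 high stands on the top face; its inner face, towards the hinge, is at y = -69 mm.
- slope_leaf (a joint): Angle (rad) of the plywood leaf above the base: 0 flat, 1.57 upright. 130 mm along the hinge, 190 mm from hinge to free edge, 12 mm thick; its underside passes through the hinge axis. Stiff hinge (0.7 N m): it stays where it is left. Folding down, the free edge swings towards the base's -y. Its upper face has a ledge 10 mm high, 10 to 22 mm from the hinge.
- leaf_edge (a point): Middle of the leaf's free edge, half-way through its thickness, 190 mm from the hinge.
- slope_hinge (a point): Middle of the hinge axis, on the base's top face; axes as the base.
- set_wedge: Loose wooden wedge, 0.2 kg, 32 mm thick (x), 112 long (y). Origin: centre of its flat underside, z up when standing. Tall end face (y = -56 mm) 83.5 mm high, thin end face (y = +56) 24 mm high; the sloping top makes 28 degrees (0.488 rad) with the underside. A 24 mm hole along x at y = -27, z = 50 hangs it on the peg at the start, rolled 39 degrees about its x, thin end down.
- wedge_thin (a point): Middle of the lower edge of the wedge's thin end (y = +56 mm, z = 0 in the wedge's frame).
- wedge_hole (a point): Centre of the wedge's hanging hole.
- peg_stand: Fixed stand: dark foot 118 x 90 x 16 mm (x -100 to +18), post 18 mm thick, 175 high. Origin: foot of the post on the bench. A 10 mm steel peg at z = 165 points along -x (to the robot); a 24 mm collar 45 to 49 mm from the post; the wedge hangs 52 to 84 mm from it. The peg ends at 104 mm, its tip turned up 5 mm: raise the wedge 6 to 12 mm before drawing it off.
- peg_tip (a point): Centre of the peg's rounded, turned-up tip (5 mm radius).
- tape_measure: Bystander: tape measure, 32 x 86 x 62 mm, origin centre of underside.
- dust_brush: Bystander: flat dusting brush 40 x 222 x 17 mm, origin centre of underside.

How it is judged:
By the outcome, as a careful person would: the job done as asked, in the order asked, and still so for the second after the job is handed in, with the robot touching nothing.
It also fails if it takes over 58 s, if anything falls off the work surface, if the arm or the gripper's body presses on something with over 40 N, if the wrist force passes 120 N, or if a joint passes its speed limit or range.

ROBOT

A 6-joint arm with a two-finger parallel gripper is mounted at the origin on a cart in front of the work surface, level with it; the furniture and walls round the work are solid. World frame = base frame: x ahead of the robot, y to its left, z up, the work surface at z = 0. Lengths are in m, angles in rad, forces in N, time in s.
With the tool pointing down it reaches from about 0.35 to 0.975 m from the base axis. Payload 4.9 kg.
Tool frame: the origin (TCP) lies at the very end of the fingers, on their centre line; the grasp point (between the pads) lies 19 mm behind it; z points along the fingers, y is the line along which they close (so a half turn about z gives the same grasp; the last joint's range is limited). The gripper opens to 85 mm and grips with 20 to 120 N. Pads are 22 mm wide; open, the fingers measure 114 mm over their backs; the gripper's body (76 mm by 85 mm) begins 54 mm behind the grasp point. The pads swing forward as they close: fully open they stand 13 mm farther back than shut.
Start: joints at [-1.272, 0.053, 1.613, -0, 1.476, -0.119], TCP at [0.254, -0.571, 0.231] pointing down, gripper open.
Joint ranges: [-3.01, 3.01], [-1.01, 2.22], [0.06, 2.58], [-1.02, 4.17], [0.09, 2.62], [-3.14, 3.14]. Speed limits (rad/s): [2.57, 2.57, 3.14, 3.14, 3.14, 3.14].

INTERFACE

Orientations are given as a unit quaternion [w, x, y, z].
In Python, from plant import monitor, vision, manip gives the robot as it stands. The module is installed in compiled form; this text tells all that it offers.
- The arm moves only by the tool arm_command, never from a script. Its argument "rows" is a list of rows, each a list of 3 entries, a list of its own where there are three numbers: the finger opening in mm, from 0 to 85.4, then the shift along the world's x, y, z in units of 30 cm (1.0 is 30 cm), then the turn, a rotation vector about the world's x, y, z in units of pi/2 rad (1.0 is pi/2 rad). In form: [[claw, [x, y, z], [wx, wy, wz]], ...]. A call has 1 to 12 rows; each row is the pose to reach, as a shift and turn from the pose commanded when the call began; what a row does not reach only later rows make up. A row lasts 1/12 s, in which the tool goes at most 41.7 mm and 7.16 degrees, less where a joint would pass 70% of its speed; a pose out of reach is approached as far as the arm can. A call with a number of a shift or a turn outside -1 to 1 is refused whole. A call with a gripper value outside its range is refused whole. The fingers move at their own pace and stop on an object; the grip force is fixed at half the most. Time passes only in rows, so rows that repeat a pose let the fingers close. It gives the time, the measured TCP pose, the force, the opening and the grip force at its end, in the units of the state.
- monitor.state(): the state, without advancing time (a new reading comes with each control period).
- vision.grab_frame(name): name is "scene" or "side" or "wrist"; returns a dict with "color" (420x560x3 uint8, red, green, blue), "z_map" (420x560 float32, m along the optical axis (not along the pixel's ray), 0 where there is no reading), "mtx" (3x3 intrinsics, pixels), "R" (3x3) and "t" (3): a world point X has camera coordinates R X + t. Camera axes: x right, y down, z forward; pixel columns grow to the right and rows downward; lengths in m; the calibration is good to about 2 mm. A picture is of the moment at which its call begins.
- manip.job_done(): hands the job in; it is judged then, once.
The state is a dict: "time": time; "joint_pos": joint angles; "joint_vel": joint speeds; "joint_efforts": joint torques, N m; "tool_pos": TCP position; "tool_rot": TCP orientation; "contact_force": force on the tool from outside, world axes, zero at the start; "ft_torque": the same for the moment, N m; "gripper_width": opening from 0.0 (shut) to 1.0 (fully open); "grasp_force": force on a finger pad.
Only numpy, scipy, OpenCV 4.12 (cv2) and the standard library are available. Lean on these libraries where they do the work, as an engineer would, in place of code of your own. Each camera call takes 0.05 s, during which the arm holds its last target. There are 200 camera calls.

## Working session

There is one attempt and no reset: what is moved stays moved. The work goes in short steps, Python scripts to look and compute and a tool call to move; the robot and the scene stay as the last step left them, time stands still between calls to the robot, and variables do not carry over. Pictures are saved under pics/ and viewed, at most 10 in all, crops included, and the job is handed in when it is done.

Besides the shell and the picture viewer there is one more tool, called after "Emit:" by a JSON object that holds its "method" and its "body". arm_command: Moves the arm, as the interface text tells. Shifts and turns lie within -1 to 1; 1 stands for 30 cm of shift or pi/2 rad of turn. Its arguments: {"type":"object","properties":{"rows":{"type":"array"}},"required":["rows"]}

```bash
mkdir -p pics; cat > h.py <<'E'
import numpy as np, cv2
from plant import monitor, vision, manip
def pts(f):
    z=f["z_map"]; K=f["mtx"]; v,u=np.mgrid[:z.shape[0],:z.shape[1]]
    c=np.stack([(u-K[0,2])/K[0,0]*z,(v-K[1,2])/K[1,1]*z,z],-1)
    P=(c-f["t"])@f["R"]; P[z<=0]=np.nan
    return P
def save(f,n): cv2.imwrite("pics/"+n,f["color"][:,:,::-1])
E
python3 - <<'E'
from h import *
import pickle
for n in ("scene","side"):
    f=vision.grab_frame(n); pickle.dump(f,open(n+".pkl","wb")); save(f,n+"0.png"); print(n,-f["R"].T@f["t"],f["R"][2], f["mtx"][0,0])
print(monitor.state())
E
```

```text
scene [-0.09295657  0.51308526  0.87104623] [ 0.58301946 -0.30203412 -0.75423053] 388.39692000364425
side [0.11450538 0.89577508 0.76932221] [ 0.3732803  -0.68505465 -0.62558928] 442.59972752728254
{'time': 0.1, 'joint_pos': array([-1.27199034e+00,  5.33057188e-02,  1.61415813e+00, -6.96631300e-06,
        1.47599721e+00, -1.18990953e-01]), 'joint_vel': array([-4.63708837e-04, -1.00856319e-03, -3.03104248e-03,  5.95406085e-05,
       -1.43065595e-03, -9.11841198e-04]), 'joint_efforts': array([ 3.46714996e-04, -3.94903851e+01, -3.71363962e+01, -1.48491704e-04,
        3.89182416e-03,  1.84332106e-05]), 'tool_pos': array([ 0.25342909, -0.57069652,  0.23017588]), 'tool_rot': array([-9.30114042e-04,  9.78259451e-01,  2.07382677e-01, -8.73315634e-05]), 'contact_force': array([0.15280405, 0.07290572, 0.19492361]), 'ft_torque': array([ 0.04593478, -0.03541088, -0.00279311]), 'grasp_force': 0.0, 'gripper_width': 1.0035513599124697}
```

View pics/scene0.png

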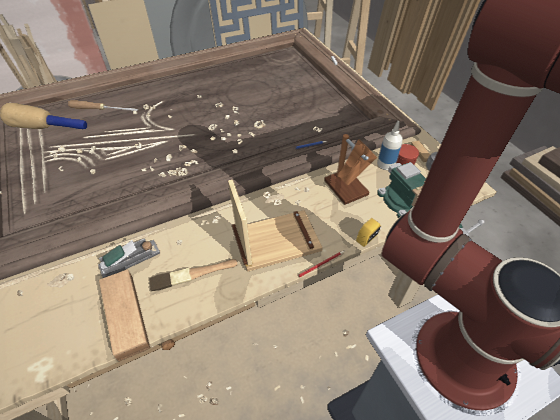

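View pics/side0.png

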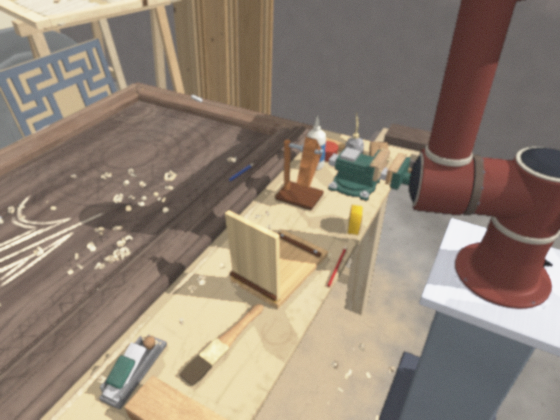

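The scene view shows the slope base around (280,240), with the leaf raised at its left (240,220) and the dark lip at (303,230). The peg stand with the hanging wedge is at (350,170), the tape at (370,232) and the brush at (195,275). The side view agrees: leaf (253,255), lip (300,242), stand and wedge (300,170).

```bash
python3 - <<'E'
from h import *
import pickle
tiles=[]
for n,(u0,u1,v0,v1) in {"scene":(215,390,125,280),"side":(210,385,120,300)}.items():
    f=pickle.load(open(n+".pkl","rb")); P=pts(f); C=f["color"].astype(int)
    x=f["color"][v0:v1,u0:u1,::-1]; tiles.append(cv2.resize(x,(400*1,int(400*x.shape[0]/x.shape[1])),interpolation=cv2.INTER_CUBIC))
    hsv=cv2.cvtColor(f["color"],cv2.COLOR_RGB2HSV)
    Q=P.reshape(-1,3); 
    m=np.zeros(P.shape[:2],bool); m[v0:v1,u0:u1]=1
    # table height
    z=P[...,2]
    print(n,"table z",np.nanmedian(z[m&(abs(z)<.008)]))
    # base top
    b=m&(abs(z-.018)<.004)
    nl,lab,st,ce=cv2.connectedComponentsWithStats(b.astype(np.uint8))
    for i in np.argsort(-st[1:,4])[:2]+1:
        q=P[lab==i]; r=cv2.minAreaRect((q[:,:2]*1000).astype(np.float32)); print(" base",st[i],np.median(q[:,2]),r, cv2.boxPoints(r).round(1).tolist())
    h=m&(z>.05)
    nl,lab,st,ce=cv2.connectedComponentsWithStats(h.astype(np.uint8))
    for i in np.argsort(-st[1:,4])[:4]+1:
        q=P[lab==i]; print(" high",st[i],q.min(0).round(3),q.max(0).round(3))
H=max(t.shape[0] for t in tiles)
cv2.imwrite("pics/crop.png",np.hstack([cv2.copyMakeBorder(t,0,H-t.shape[0],0,0,0) for t in tiles]))
E
```

```text
scene table z -0.0004279118934788985
 base [ 215  125  136   44 2831] 0.017659038700372033 ((816.7573852539062, 31.720413208007812), (477.017333984375, 223.26898193359375), 69.63600158691406) [[629.0999755859375, -153.0], [838.4000244140625, -230.6999969482422], [1004.4000244140625, 216.5], [795.0999755859375, 294.20001220703125]]
 base [ 246  210   76   59 2615] 0.017664714086843253 ((467.3275451660156, 234.92047119140625), (208.78817749023438, 143.63421630859375), 81.79209899902344) [[381.29998779296875, 141.8000030517578], [523.5, 121.30000305175781], [553.2999877929688, 328.0], [411.1000061035156, 348.5]]
 high [ 338  134   39   51 1056] [ 0.494 -0.097  0.051] [0.606 0.003 0.202]
 high [228 179  23  81 689] [0.415 0.32  0.051] [0.547 0.348 0.211]
 high [380 132  10  28 207] [ 0.564 -0.217  0.05 ] [ 0.612 -0.187  0.126]
 high [360 218  20  18 194] [ 0.346 -0.018  0.05 ] [0.387 0.037 0.065]
side table z -0.0005251677877768121
 base [ 210  120   62   70 2203] 0.01772331447222354 ((834.72119140625, -176.87120056152344), (211.90090942382812, 445.8713684082031), 35.36766052246094) [[619.2999877929688, -56.400001525878906], [877.4000244140625, -420.0], [1050.199951171875, -297.29998779296875], [792.0999755859375, 66.19999694824219]]
 base [ 279  230   49   70 1624] 0.017533435866901675 ((465.4838562011719, 229.64517211914062), (197.80718994140625, 138.44131469726562), 83.27595520019531) [[385.20001220703125, 139.5], [522.5999755859375, 123.30000305175781], [545.7999877929688, 319.79998779296875], [408.29998779296875, 336.0]]
 high [ 225  211   55   81 2892] [0.417 0.32  0.05 ] [0.549 0.349 0.21 ]
 high [ 284  120   42   69 1397] [ 0.496 -0.239  0.05 ] [0.615 0.004 0.202]
 high [ 328  148   57   37 1388] [ 0.346 -0.232  0.05 ] [ 0.522 -0.122  0.122]
 high [350 205  13  15 160] [ 0.348 -0.016  0.05 ] [0.387 0.039 0.066]
```

View pics/crop.png

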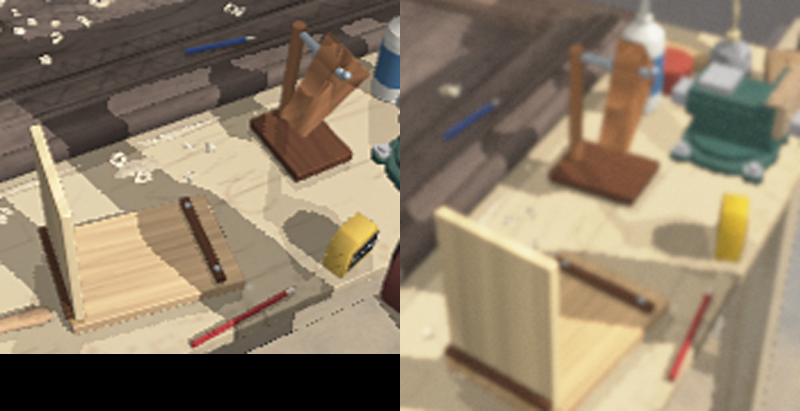

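The crops show the wedge hanging thin end down, leaning left (scene crop 335,85), with the peg tip at about (360,72) in the crop. The leaf is almost upright and the lip is on the base's far right. Next I'll get exact poses.

```bash
cat >> h.py <<'E'
def plane(q,it=4):
    for _ in range(it):
        c=q.mean(0); n=np.linalg.svd(q-c,full_matrices=False)[2][2]; d=(q-c)@n; q=q[abs(d)<=max(.0015,1.5*d.std())]
    return c,n*np.sign(-n[0] if abs(n[0])>abs(n[1]) else n[1]),d.std(),len(q)
def rect(q):
    r=cv2.minAreaRect((q[:,:2]*1000).astype(np.float32)); return np.round(r[0],1),np.round(r[1],1),round(r[2],2)
E
python3 - <<'E'
from h import *
import pickle
for n in ("scene","side"):
    f=pickle.load(open(n+".pkl","rb")); P=pts(f); hsv=cv2.cvtColor(f["color"],cv2.COLOR_RGB2HSV).astype(int)
    x,y,z=P[...,0],P[...,1],P[...,2]; V=hsv[...,2]; S=hsv[...,1]
    L=(x>.39)&(x<.57)&(y>.3)&(y<.37)&(z>.05)&(z<.2)
    c,nn,s,k=plane(P[L]); print(n,"leaf c",c.round(4),"n",nn.round(4),s,k,"yaw",np.degrees(np.arctan2(-nn[0],nn[1])).round(2))
    near=(x>.38)&(x<.57)&(y>.1)&(y<.36)
    top=near&(abs(z-.018)<.003); r=rect(P[top]); print(" base",r)
    lip=near&(y<.2)&(z>.024)&(z<.032); print(" lip",lip.sum(),rect(P[lip]),np.median(z[lip]))
    foot=(x>.44)&(x<.65)&(y>-.15)&(y<.06)&(abs(z-.016)<.004)&(V<150)&(S>90)
    nl,lab,st,ce=cv2.connectedComponentsWithStats(foot.astype(np.uint8)); i=1+np.argmax(st[1:,4]); q=P[lab==i]
    print(" foot",len(q),rect(q),np.median(q[:,2]))
    W=(x>.46)&(x<.64)&(y>-.12)&(y<.03)&(z>.055)&(z<.215)
    q=P[W]; col=hsv[W]
    print(" stand pts",len(q))
    gray=W&(S<70); g=P[gray]; print(" gray n",len(g), g[np.argsort(g[:,0])][:6].round(4).tolist(), "far",g[np.argsort(g[:,0])][-3:].round(4).tolist())
    w=W&(S>=70)&(x<.56); q=P[w]; c,nn,s,k=plane(q); print(" wedge face",c.round(4),nn.round(4),s,k,len(q))
    d=(P-c)@nn; face=W&(abs(d)<.004); e=np.array([nn[1],-nn[0],0]);e/=np.linalg.norm(e); e*=np.sign(e[1])
    F=P[face]; a=F@e; print("  extents e",a.min(),a.max(),"z",F[:,2].min(),F[:,2].max(), F[F[:,2].argmax()].round(4),F[F[:,2].argmin()].round(4),F[a.argmin()].round(4),F[a.argmax()].round(4))
E
```

```text
scene leaf c [0.4686 0.3387 0.1296] n [ 0.1273  0.9915 -0.025 ] 0.0007853862537772722 301 yaw -7.32
 base (array([467.8, 234.2]), array([208.6, 143. ]), 81.17)
 lip 169 (array([458. , 161.7]), array([ 13. , 127.7]), 82.65) 0.02780019977606382
 foot 617 (array([555.8, -43.2]), array([117.5,  90.2]), 0.23) 0.015832205292631924
 stand pts 1050
 gray n 72 [[0.4944, -0.0447, 0.1735], [0.4951, -0.0446, 0.1765], [0.4953, -0.0422, 0.1737], [0.4955, -0.0466, 0.1683], [0.4956, -0.0432, 0.1695], [0.4975, -0.0434, 0.175]] far [[0.5869, -0.0452, 0.1696], [0.587, -0.0395, 0.1643], [0.588, -0.0396, 0.1671]]
 wedge face [ 0.518  -0.0392  0.1325] [-0.9893  0.1067  0.0995] 0.0036659487064591273 460 779
  extents e -0.041223519294836995 0.05766475051462149 z 0.06835148866973491 0.20093573535033488 [ 0.5229 -0.0426  0.2009] [ 0.5145 -0.0153  0.0684] [ 0.5153 -0.097   0.1397] [0.5189 0.002  0.0883]
side leaf c [0.4811 0.3366 0.1287] n [ 0.1384  0.99   -0.0255] 0.0006966175166308799 2153 yaw -7.96
 base (array([467.5, 236.2]), array([211.6, 138.7]), 82.47)
 lip 198 (array([458.9, 161.1]), array([ 14.9, 130.4]), 82.54) 0.02724024867492119
 foot 661 (array([556.7, -41.8]), array([117.4,  88.6]), 0.07) 0.015604975339600148
 stand pts 1112
 gray n 106 [[0.4962, -0.0478, 0.1711], [0.4969, -0.043, 0.1703], [0.4973, -0.0436, 0.1729], [0.4978, -0.0457, 0.1656], [0.4986, -0.0464, 0.1741], [0.5001, -0.0443, 0.1657]] far [[0.5894, -0.0392, 0.1709], [0.5909, -0.0422, 0.166], [0.5912, -0.0429, 0.1624]]
 wedge face [ 0.5279 -0.0262  0.138 ] [-0.6869  0.6802  0.2557] 0.0048489045332527885 461 773
  extents e 0.32261331355089484 0.3836333013735435 z 0.06611135439135898 0.20078877721308153 [ 0.5295 -0.0477  0.2008] [ 0.5161 -0.0144  0.0661] [ 0.5151 -0.056   0.1827] [0.5414 0.0038 0.0888]
```

```bash
cat >> h.py <<'E'
from scipy.spatial.transform import Rotation as Ro
def st():
    s=monitor.state(); return s
def need(p,R=None):
    s=st(); R0=Ro.from_quat(np.roll(s["tool_rot"],-1))
    w=np.zeros(3) if R is None else (R*R0.inv()).as_rotvec()/(np.pi/2)
    print("shift",((np.array(p)-s["tool_pos"])/.3).round(3).tolist(),"turn",w.round(3).tolist(),"t",s["time"],"F",s["contact_force"].round(1),"w",round(s["gripper_width"]*85.4,1),"g",round(s["grasp_force"],1))
def tool(yaw,tilt):  # tool y along x' at yaw; tilt about x' (tool pointing down and -y')
    Z=np.array([0,-np.sin(tilt),-np.cos(tilt)]);Y=np.array([1.,0,0]);X=np.cross(Y,Z)
    return Ro.from_euler("z",yaw)*Ro.from_matrix(np.stack([X,Y,Z],1))
E
python3 - <<'E'
from h import *
need([.529,.020,.186],tool(0,np.radians(39)))
need([.529,.020,.186],tool(0,0))
E
```

```text
shift [0.919, 1.969, -0.147] turn [-0.384, 0.248, 0.705] t 0.1 F [0.2 0.1 0.2] w 85.7 g 0.0
shift [0.919, 1.969, -0.147] turn [-0.001, -0.001, 0.734] t 0.1 F [0.2 0.1 0.2] w 85.7 g 0.0
```

Emit:
{"method": "arm_command", "body": {"rows": [[54, [0.46, 0.98, 0.25], [0, 0, 0.73]], [54, [0.46, 0.98, 0.25], [0, 0, 0.73]], [54, [0.46, 0.98, 0.25], [0, 0, 0.73]], [54, [0.46, 0.98, 0.25], [0, 0, 0.73]], [54, [0.46, 0.98, 0.25], [0, 0, 0.73]], [54, [0.46, 0.98, 0.25], [0, 0, 0.73]], [54, [0.46, 0.98, 0.25], [0, 0, 0.73]], [54, [0.46, 0.98, 0.25], [0, 0, 0.73]], [54, [0.46, 0.98, 0.25], [0, 0, 0.73]], [54, [0.46, 0.98, 0.25], [0, 0, 0.73]]]}}

```text
time: 0.93
tool_pos: [0.3925, -0.2755, 0.307]
tool_rot: [0.001, 0.707, 0.707, -0.0]
contact_force: [-0.5, 0.1, -0.5]
gripper_width: 0.632
grasp_force: 0.0
```

```bash
python3 -c "
from h import *
need([.529,.020,.186],tool(0,np.radians(39)))"
```

```text
shift [0.455, 0.985, -0.403] turn [-0.433, 0.0, -0.001] t 0.9333 F [-0.5  0.1 -0.5] w 54.0 g 0.0
```

Emit:
{"method": "arm_command", "body": {"rows": [[54, [0.3, 0.98, 0.0], [-0.433, 0, 0]], [54, [0.3, 0.98, 0.0], [-0.433, 0, 0]], [54, [0.3, 0.98, 0.0], [-0.433, 0, 0]], [54, [0.3, 0.98, 0.0], [-0.433, 0, 0]], [54, [0.3, 0.98, 0.0], [-0.433, 0, 0]], [54, [0.3, 0.98, 0.0], [-0.433, 0, 0]], [54, [0.3, 0.98, 0.0], [-0.433, 0, 0]], [54, [0.3, 0.98, 0.0], [-0.433, 0, 0]], [54, [0.455, 0.985, -0.403], [-0.433, 0, 0]], [54, [0.455, 0.985, -0.403], [-0.433, 0, 0]], [54, [0.455, 0.985, -0.403], [-0.433, 0, 0]], [54, [0.455, 0.985, -0.403], [-0.433, 0, 0]]]}}

```text
time: 1.93
tool_pos: [0.5249, 0.0169, 0.1757]
tool_rot: [0.232, 0.668, 0.665, -0.241]
contact_force: [-1.7, -0.3, -0.9]
gripper_width: 0.634
grasp_force: 0.0
```

```bash
python3 -c "
from h import *
need([.529,-.043,.108],tool(0,np.radians(39)))
f=vision.grab_frame('side');g=vision.grab_frame('wrist')
a=cv2.resize(f['color'][100:260,220:433],(400,300),interpolation=cv2.INTER_CUBIC);b=cv2.resize(g['color'],(400,300))
cv2.imwrite('pics/pre.png',np.hstack([a,b])[:,:,::-1])
"
```

```text
shift [0.014, -0.2, -0.226] turn [0.001, -0.006, 0.005] t 1.9333 F [-1.7 -0.3 -0.9] w 54.1 g 0.0
```

View pics/pre.png

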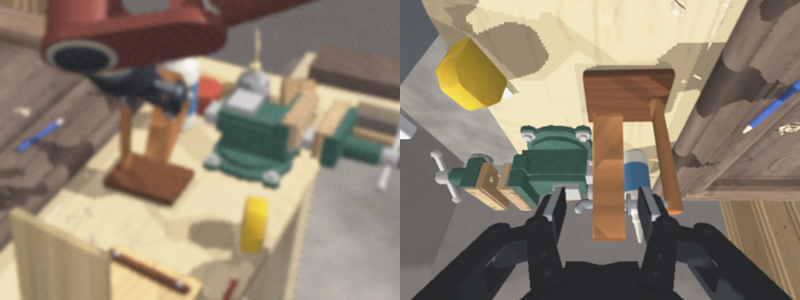

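The side crop (left half) shows the gripper above the wedge. In the wrist view the wedge (590–627 at row 220) lies right of the midline between the fingers (557, 645), so I'll check its x with the wrist depth.

```bash
python3 - <<'E'
from h import *
g=vision.grab_frame('wrist');P=pts(g);hsv=cv2.cvtColor(g["color"],cv2.COLOR_RGB2HSV).astype(int)
x,y,z=[P[...,i] for i in range(3)]
W=(hsv[...,1]>90)&(hsv[...,0]<20)&(z>.08)&(z<.2)&(y>-.12)&(y<.02)&(x>.48)&(x<.565)
for a,b in ((.19,.21),(.165,.185),(.14,.16),(.12,.14),(.1,.12),(.08,.1)):
    m=W&(z>a)&(z<b)
    if m.sum(): q=P[m]; print(a,len(q),np.percentile(q[:,0],[1,50,99]).round(4),np.percentile(q[:,1],[1,99]).round(4))
m=(x>.55)&(x<.62)&(y>-.07)&(y<0)&(z>.03)&(z<.17)&(hsv[...,1]>90); print("post",np.percentile(P[m],[1,50,99],axis=0).round(4))
need([.529,-.043,.108],tool(0,np.radians(39)))
E
```

```text
0.19 731 [0.516  0.5316 0.5477] [-0.0472 -0.0414]
0.165 1356 [0.516  0.5317 0.5469] [-0.0408 -0.0313]
0.14 1240 [0.5163 0.5311 0.5465] [-0.0305 -0.0213]
0.12 1218 [0.5155 0.5312 0.5467] [-0.0224 -0.013 ]
0.1 1167 [0.5153 0.5312 0.5465] [-0.0143 -0.0048]
0.08 940 [0.5151 0.5306 0.5466] [-0.0061  0.0015]
post [[ 0.5911 -0.0436  0.0322]
 [ 0.5976 -0.0369  0.1146]
 [ 0.6072 -0.0347  0.1688]]
shift [0.004, -0.201, -0.258] turn [0.0, 0.002, 0.005] t 2.0833 F [-0.4  0.   1.6] w 53.8 g 0.0
```

Emit:
{"method": "arm_command", "body": {"rows": [[54, [0.01, 0.0, 0.0], [0, 0, 0]], [54, [0.01, -0.05, -0.065], [0, 0, 0]], [54, [0.01, -0.1, -0.13], [0, 0, 0]], [54, [0.01, -0.15, -0.195], [0, 0, 0]], [54, [0.01, -0.2, -0.258], [0, 0, 0]], [54, [0.01, -0.2, -0.258], [0, 0, 0]], [54, [0.01, -0.2, -0.258], [0, 0, 0]]]}}

```text
time: 2.67
tool_pos: [0.5316, -0.0423, 0.1099]
tool_rot: [0.237, 0.67, 0.664, -0.234]
contact_force: [0.5, 0.4, 0.5]
gripper_width: 0.632
grasp_force: 0.0
```

```bash
python3 -c "
from h import *
g=vision.grab_frame('wrist');save(g,'w2.png')
need([.531,-.043,.108],tool(0,np.radians(39)))
"
```

```text
shift [-0.005, -0.004, -0.009] turn [-0.0, 0.005, 0.004] t 2.7167 F [0.2 0.8 0.7] w 54.2 g 0.0
```

View pics/w2.png

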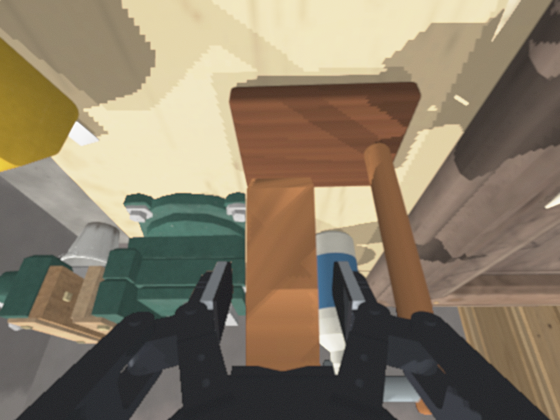

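The wedge (247–318, row 300) lies between the open fingers (about 222 and 345), and the right-hand finger is clear of the post. Closing now.

Emit:
{"method": "arm_command", "body": {"rows": [[20, [0, 0, 0], [0, 0, 0]], [20, [0, 0, 0], [0, 0, 0]], [20, [0, 0, 0], [0, 0, 0]], [20, [0, 0, 0], [0, 0, 0]], [20, [0, 0, 0], [0, 0, 0]], [20, [0, 0, 0], [0, 0, 0]], [20, [0, 0, 0], [0, 0, 0]], [20, [0, 0, 0], [0, 0, 0]]]}}

```text
time: 3.38
tool_pos: [0.5326, -0.0411, 0.1105]
tool_rot: [0.238, 0.669, 0.664, -0.234]
contact_force: [-0.6, 3.0, 5.2]
gripper_width: 0.363
grasp_force: 59.6
```

Emit:
{"method": "arm_command", "body": {"rows": [[20, [0, 0, 0.01], [0, 0, 0]], [20, [0, 0, 0.02], [0, 0, 0]], [20, [0, 0, 0.03], [0, 0, 0]], [20, [0, 0, 0.03], [0, 0, 0]], [20, [0, 0, 0.03], [0, 0, 0]]]}}

```text
time: 3.8
tool_pos: [0.5309, -0.0417, 0.1168]
tool_rot: [0.236, 0.669, 0.665, -0.235]
contact_force: [-0.4, -0.8, -2.4]
gripper_width: 0.369
grasp_force: 59.3
```

```bash
python3 -c "
from h import *
need([.531,-.043,.108],tool(0,np.radians(39)))
f=vision.grab_frame('scene');a=cv2.resize(f['color'][115:215,300:433],(800,600),interpolation=cv2.INTER_CUBIC)
cv2.imwrite('pics/lift.png',a[:,:,::-1])
"
```

```text
shift [0.0, -0.004, -0.029] turn [-0.001, 0.002, 0.003] t 3.8 F [-0.4 -0.8 -2.4] w 31.5 g 59.3
```

View pics/lift.png

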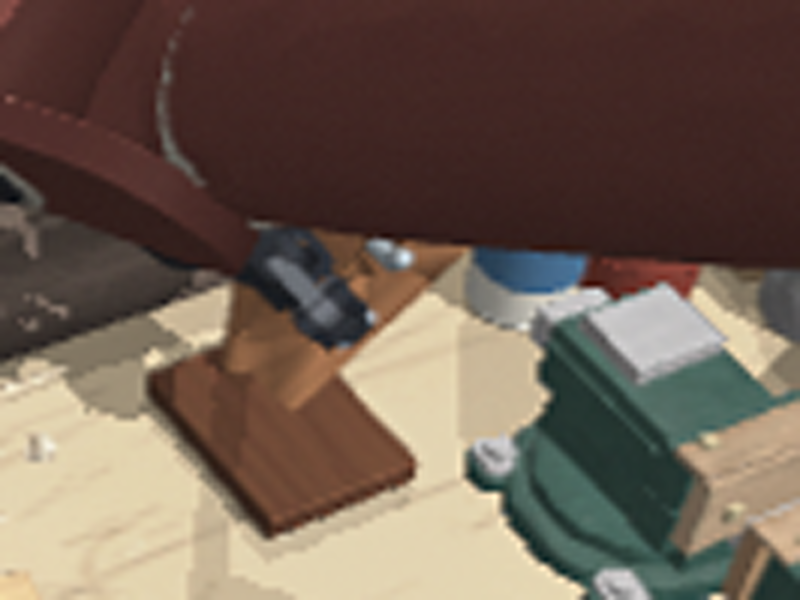

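The wedge is lifted and free: Fz is about -2 N, its weight, and the peg tip shows at (390,252). I'll raise it 2 mm more and draw it off along -x.

Emit:
{"method": "arm_command", "body": {"rows": [[20, [0, 0, 0.007], [0, 0, 0]], [20, [-0.03, 0, 0.007], [0, 0, 0]], [20, [-0.06, 0, 0.007], [0, 0, 0]], [20, [-0.1, 0, 0.007], [0, 0, 0]], [20, [-0.1, 0, 0.007], [0, 0, 0]]]}}

```text
time: 4.27
tool_pos: [0.4983, -0.0417, 0.1181]
tool_rot: [0.236, 0.669, 0.665, -0.236]
contact_force: [-0.1, -0.1, -4.1]
gripper_width: 0.367
grasp_force: 59.8
```

Emit:
{"method": "arm_command", "body": {"rows": [[20, [-0.04, 0, 0.001], [0, 0, 0]], [20, [-0.08, 0, 0.001], [0, 0, 0]], [20, [-0.12, 0, 0.001], [0, 0, 0]], [20, [-0.16, 0, 0.001], [0, 0, 0]], [20, [-0.2, 0, 0.001], [0, 0, 0]], [20, [-0.2, 0, 0.001], [0, 0, 0]]]}}

```text
time: 4.77
tool_pos: [0.439, -0.0417, 0.1186]
tool_rot: [0.236, 0.669, 0.665, -0.236]
contact_force: [0.5, 0.1, -4.4]
gripper_width: 0.367
grasp_force: 60.1
```

```bash
python3 -c "
from h import *
a=np.radians(-7.7);b=np.array([.468,.2355,0]);Y=np.array([-np.sin(a),np.cos(a),0])
print(b-13*.001*Y)
# wedge y=+6 at tcp
need(b+(-.013+.006+.006)*Y+[0,0,.15],tool(a,0))
"
```

```text
[0.46625818 0.22261722 0.        ]
shift [0.096, 0.921, 0.105] turn [0.432, -0.029, -0.079] t 4.7667 F [ 0.5  0.1 -4.4] w 31.3 g 60.1
```

Emit:
{"method": "arm_command", "body": {"rows": [[20, [0.0, 0.12, 0.105], [0.432, -0.029, -0.079]], [20, [0.0, 0.24, 0.105], [0.432, -0.029, -0.079]], [20, [0.0, 0.36, 0.105], [0.432, -0.029, -0.079]], [20, [0.03, 0.48, 0.105], [0.432, -0.029, -0.079]], [20, [0.05, 0.6, 0.105], [0.432, -0.029, -0.079]], [20, [0.07, 0.72, 0.105], [0.432, -0.029, -0.079]], [20, [0.09, 0.84, 0.105], [0.432, -0.029, -0.079]], [20, [0.096, 0.92, 0.105], [0.432, -0.029, -0.079]], [20, [0.096, 0.92, 0.105], [0.432, -0.029, -0.079]], [20, [0.096, 0.92, 0.105], [0.432, -0.029, -0.079]], [20, [0.096, 0.92, 0.105], [0.432, -0.029, -0.079]]]}}

```text
time: 5.68
tool_pos: [0.4699, 0.2338, 0.1506]
tool_rot: [0.001, 0.753, 0.658, -0.0]
contact_force: [-0.2, -0.5, -2.7]
gripper_width: 0.366
grasp_force: 60.5
```

```bash
python3 - <<'E'
from h import *
a=np.radians(-7.7);b=np.array([.468,.2355,0]);Y=np.array([-np.sin(a),np.cos(a),0]);X=np.array([np.cos(a),np.sin(a),0])
need(b+(-.001)*Y+[0,0,.15],tool(a,0))
tiles=[]
for n,(u0,u1,v0,v1) in {"scene":(210,370,140,280),"side":(210,370,150,290)}.items():
    f=vision.grab_frame(n);P=pts(f);hsv=cv2.cvtColor(f["color"],cv2.COLOR_RGB2HSV).astype(int)
    tiles.append(cv2.resize(f["color"][v0:v1,u0:u1],(400,350),interpolation=cv2.INTER_CUBIC))
    L=(P-b)@np.stack([X,Y,[0,0,1]],1)
    m=(abs(L[...,0])<.03)&(L[...,1]>-.12)&(L[...,1]<.07)&(L[...,2]>.1)&(L[...,2]<.24)&(hsv[...,1]>90)&(hsv[...,0]<22)&(hsv[...,2]>60)
    q=L[m]; print(n,m.sum(),np.percentile(q,[0.5,99.5],axis=0).round(4).tolist() if m.sum() else 0)
    # silhouettes: bottom edge line
    for lo,hi in ((-.07,-.05),(-.05,-.03),(-.03,-.01),(-.01,.01),(.01,.03),(.03,.05)):
        s=q[(q[:,1]>lo)&(q[:,1]<hi)]
        if len(s)>5: print("  ",lo,len(s),np.percentile(s[:,2],[1,99]).round(4),np.percentile(s[:,0],[2,98]).round(4))
cv2.imwrite('pics/over.png',np.hstack(tiles)[:,:,::-1])
E
```

```text
shift [-0.007, 0.002, -0.002] turn [0.001, 0.001, 0.001] t 5.6833 F [-0.2 -0.5 -2.7] w 31.3 g 60.5
scene 823 [[-0.0177, -0.0635, 0.1326], [0.0161, 0.0475, 0.2171]]
   -0.07 180 [0.1354 0.2171] [-0.0165  0.0146]
   -0.05 230 [0.1359 0.21  ] [-0.0162  0.0131]
   -0.03 57 [0.1329 0.1992] [-0.0162  0.0024]
   -0.01 41 [0.1317 0.1937] [-0.0167  0.0124]
   0.01 173 [0.1336 0.2083] [-0.0174  0.0146]
   0.03 142 [0.1331 0.1656] [-0.0158  0.0154]
side 605 [[-0.0277, -0.0646, 0.1332], [0.0177, 0.0452, 0.2224]]
   -0.07 39 [0.1365 0.2174] [-0.0155 -0.0084]
   -0.05 52 [0.1337 0.2063] [-0.0154 -0.0059]
   -0.03 31 [0.1329 0.1935] [-0.0149  0.0175]
   -0.01 148 [0.1333 0.2047] [-0.0277  0.0176]
   0.01 213 [0.135  0.2227] [-0.0155  0.0153]
   0.03 122 [0.1447 0.1651] [-0.0145  0.0163]
```

View pics/over.png

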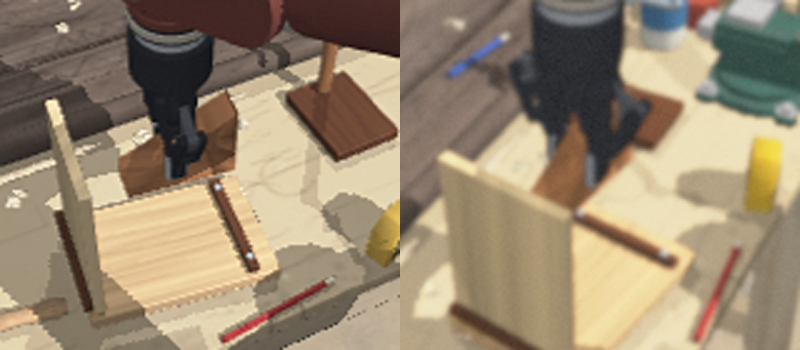

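The wedge is held level over the base (scene view: it spans 120–238 in the crop, centred in x), and its tall face is about 5 mm on the hinge side of the lip. Lowering it now.

Emit:
{"method": "arm_command", "body": {"rows": [[20, [-0.004, 0.002, -0.1], [0, 0, 0]], [20, [-0.005, 0.002, -0.2], [0, 0, 0]], [20, [-0.005, 0.002, -0.28], [0, 0, 0]], [20, [-0.005, 0.002, -0.33], [0, 0, 0]], [20, [-0.005, 0.002, -0.35], [0, 0, 0]], [20, [-0.005, 0.002, -0.36], [0, 0, 0]], [20, [-0.005, 0.002, -0.36], [0, 0, 0]]]}}

```text
time: 6.37
tool_pos: [0.4686, 0.2344, 0.0431]
tool_rot: [0.001, 0.754, 0.657, 0.0]
contact_force: [-0.3, 0.1, -1.9]
gripper_width: 0.366
grasp_force: 60.6
```

Emit:
{"method": "arm_command", "body": {"rows": [[20, [0, 0, -0.006], [0, 0, 0]], [20, [0, 0, -0.012], [0, 0, 0]], [20, [0, 0, -0.018], [0, 0, 0]], [20, [0, 0, -0.018], [0, 0, 0]]]}}

```text
time: 6.7
tool_pos: [0.4687, 0.235, 0.0379]
tool_rot: [0.001, 0.753, 0.657, 0.001]
contact_force: [0.0, -0.9, -2.6]
gripper_width: 0.367
grasp_force: 60.6
```

Emit:
{"method": "arm_command", "body": {"rows": [[20, [0, 0, -0.004], [0, 0, 0]], [20, [0, 0, -0.008], [0, 0, 0]], [20, [0, 0, -0.012], [0, 0, 0]], [20, [0, 0, -0.012], [0, 0, 0]]]}}

```text
time: 7.03
tool_pos: [0.4691, 0.2348, 0.0363]
tool_rot: [0.001, 0.753, 0.658, 0.0]
contact_force: [-4.7, -4.3, 11.0]
gripper_width: 0.366
grasp_force: 62.3
```

Emit:
{"method": "arm_command", "body": {"rows": [[20, [0, 0, 0.004], [0, 0, 0]], [20, [-0.001, -0.004, 0.004], [0, 0, 0]], [20, [-0.001, -0.008, 0.004], [0, 0, 0]], [20, [-0.002, -0.012, 0.004], [0, 0, 0]], [20, [-0.002, -0.012, 0.004], [0, 0, 0]]]}}

```text
time: 7.45
tool_pos: [0.4689, 0.2321, 0.0362]
tool_rot: [0.001, 0.754, 0.657, 0.002]
contact_force: [-0.0, 3.8, 5.1]
gripper_width: 0.367
grasp_force: 61.3
```

Emit:
{"method": "arm_command", "body": {"rows": [[20, [0, -0.004, 0], [0, 0, 0]], [20, [-0.001, -0.008, 0], [0, 0, 0]], [20, [-0.001, -0.008, 0], [0, 0, 0]]]}}

```text
time: 7.7
tool_pos: [0.4686, 0.2296, 0.0362]
tool_rot: [0.001, 0.754, 0.657, 0.002]
contact_force: [0.3, 4.7, 6.2]
gripper_width: 0.361
grasp_force: 61.5
```

Emit:
{"method": "arm_command", "body": {"rows": [[20, [0, -0.004, 0], [0, 0, 0]], [20, [-0.001, -0.008, 0], [0, 0, 0]], [20, [-0.001, -0.008, 0], [0, 0, 0]]]}}

```text
time: 7.95
tool_pos: [0.4686, 0.2295, 0.0363]
tool_rot: [-0.001, 0.754, 0.657, 0.004]
contact_force: [1.7, 14.6, 2.8]
gripper_width: 0.366
grasp_force: 61.0
```

Emit:
{"method": "arm_command", "body": {"rows": [[20, [0, 0.004, -0.004], [0, 0, 0]], [20, [0, 0.004, -0.004], [0, 0, 0]], [50, [0, 0.004, -0.004], [0, 0, 0]], [50, [0, 0.004, -0.004], [0, 0, 0]], [50, [0, 0.004, -0.004], [0, 0, 0]], [50, [0, 0.004, -0.004], [0, 0, 0]], [50, [0, 0.004, -0.004], [0, 0, 0]]]}}

```text
time: 8.53
tool_pos: [0.4665, 0.2271, 0.033]
tool_rot: [0.001, 0.754, 0.657, -0.001]
contact_force: [-0.6, 0.3, -0.2]
gripper_width: 0.583
grasp_force: 0.0
```

Released, with no load on the tool. I'll lift straight up out of the way and check the wedge.

Emit:
{"method": "arm_command", "body": {"rows": [[50, [0, 0, 0.1], [0, 0, 0]], [50, [0, 0, 0.2], [0, 0, 0]], [50, [0, 0, 0.3], [0, 0, 0]], [50, [0, 0, 0.42], [0, 0, 0]], [50, [0, 0, 0.54], [0, 0, 0]], [50, [0, 0, 0.66], [0, 0, 0]], [50, [-0.13, 0, 0.78], [0, 0, 0]], [0, [-0.26, -0.1, 0.86], [0, 0, 0]], [0, [-0.26, -0.2, 0.86], [0, 0, 0]], [0, [-0.26, -0.3, 0.86], [0, 0, 0]], [0, [-0.26, -0.4, 0.86], [0, 0, 0]]]}}

```text
time: 9.45
tool_pos: [0.3885, 0.1065, 0.2933]
tool_rot: [0.002, 0.753, 0.658, 0.001]
contact_force: [0.7, -0.8, 0.1]
gripper_width: 0.021
grasp_force: 0.0
```

```bash
cat > chk.py <<'E'
from h import *
import sys
a=np.radians(-7.7);b=np.array([.468,.2355,0]);Y=np.array([-np.sin(a),np.cos(a),0]);X=np.array([np.cos(a),np.sin(a),0])
tiles=[]
s=st(); print(s["tool_pos"].round(4),s["tool_rot"].round(3),s["time"])
for n,(u0,u1,v0,v1) in {"scene":(210,370,140,280),"side":(210,370,150,290)}.items():
    f=vision.grab_frame(n);P=pts(f);hsv=cv2.cvtColor(f["color"],cv2.COLOR_RGB2HSV).astype(int)
    tiles.append(cv2.resize(f["color"][v0:v1,u0:u1],(400,350),interpolation=cv2.INTER_CUBIC))
    L=(P-b)@np.stack([X,Y,[0,0,1]],1); x,y,z=[L[...,i] for i in range(3)]
    m=(abs(x)<.04)&(y>-.085)&(y<.06)&(z>.032)&(z<.115)
    q=L[m]; print(n,m.sum(),"wedge",np.percentile(q,[1,99],axis=0).round(4).tolist())
    if m.sum()>50:
        face=m&(x<-.009)&(z<.06); 
        if face.sum()>20: c,nn,sd,k=plane(L[face]); print("  face yaw deg",np.degrees(np.arctan2(-nn[1],-nn[0])).round(2),k)
        for lo in (-.07,-.05,-.03,-.01,.01,.03):
            t=q[(q[:,1]>lo)&(q[:,1]<lo+.02)]
            if len(t)>5: i=t[:,2].argmax(); print("   top",t[i].round(4), "expect",(.018+.0835-(t[i,1]+.069)*np.tan(.488)).round(4))
    lf=(abs(x)<.06)&(z>.06)&(y>.07)&(y<.13)
    if lf.sum()>100: c,nn,sd,k=plane(L[lf]); print("  leaf",c.round(4),nn.round(3),k)
cv2.imwrite('pics/'+sys.argv[1],np.hstack(tiles)[:,:,::-1])
E
python3 chk.py placed.png
```

```text
[0.3885 0.1065 0.2933] [0.002 0.753 0.658 0.001] 9.45
scene 834 wedge [[-0.0173, -0.0685, 0.0325], [0.0157, 0.0428, 0.1009]]
  face yaw deg -0.29 203
   top [-0.0048 -0.0664  0.1042] expect 0.1001
   top [-0.009  -0.0433  0.0936] expect 0.0879
   top [-0.0117 -0.0262  0.0828] expect 0.0788
   top [-0.0032 -0.0074  0.0717] expect 0.0688
   top [-0.0102  0.0114  0.0624] expect 0.0588
   top [-0.0113  0.031   0.0503] expect 0.0484
  leaf [-0.0029  0.1028  0.154 ] [ 0.005  1.    -0.013] 286
side 738 wedge [[-0.0164, -0.0693, 0.033], [0.0161, 0.0218, 0.1008]]
  face yaw deg 0.06 177
   top [-0.0072 -0.0606  0.1034] expect 0.0971
   top [-0.006  -0.0462  0.0943] expect 0.0894
   top [-0.0069 -0.0291  0.0821] expect 0.0803
   top [-0.0074 -0.0084  0.0726] expect 0.0694
   top [-0.0127  0.0106  0.0616] expect 0.0593
  leaf [-0.0024  0.1023  0.1387] [ 0.005  1.    -0.024] 1995
```

View pics/placed.png

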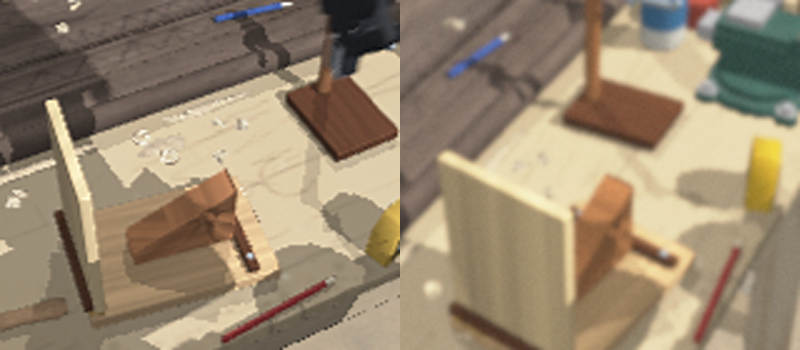

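The crops show the wedge standing flat, tall face against the lip, thin end towards the hinge. By measurement it spans y from -69 to +43 mm, centred in x, with yaw error about 0.3° or less. The leaf is still upright. Next I'll plan the fold with closed fingers on the leaf's upper face.

```bash
cat > leaf.py <<'E'
from h import *
a=np.radians(-7.7);b=np.array([.468,.2355,0]);Y=np.array([-np.sin(a),np.cos(a),0])
H=b+.088*Y+[0,0,.018]; Zh=np.array([0,0,1.])
def pose(th,tau,dl,r=.150):
    th,tau=np.radians(th),np.radians(tau)
    u=-np.cos(th)*Y+np.sin(th)*Zh; n=np.sin(th)*Y+np.cos(th)*Zh
    return H+r*u+(.012+.011*abs(np.sin(th-tau))+dl)*n, tool(a,tau)
def seq(P):
    s=st(); R0=Ro.from_quat(np.roll(s["tool_rot"],-1))
    for p,R in P: print([0,((p-s["tool_pos"])/.3).round(3).tolist(),((R*R0.inv()).as_rotvec()/(np.pi/2)).round(3).tolist()])
E
python3 - <<'E'
from leaf import *
seq([(b+.18*Y+[0,0,.30],tool(a,np.radians(45))),pose(91.5,45,.015)])
print(pose(91.5,45,.015)[0])
E
```

```text
[0, [0.344, 1.031, 0.026], [-0.494, 0.07, 0.004]]
[0, [0.32, 0.855, -0.417], [-0.494, 0.07, 0.004]]
[0.485002   0.3612495  0.16703295]
```

Emit:
{"method": "arm_command", "body": {"rows": [[0, [0.05, 0.12, 0.06], [0, 0, 0.0]], [0, [0.1, 0.24, 0.06], [0, 0, 0]], [0, [0.14, 0.36, 0.06], [-0.07, 0.01, 0.0]], [0, [0.18, 0.48, 0.06], [-0.14, 0.02, 0.0]], [0, [0.22, 0.6, 0.06], [-0.21, 0.03, 0.0]], [0, [0.26, 0.72, 0.06], [-0.28, 0.04, 0.0]], [0, [0.3, 0.84, 0.06], [-0.35, 0.05, 0.002]], [0, [0.33, 0.95, 0.05], [-0.42, 0.06, 0.004]], [0, [0.344, 1.0, 0.026], [-0.494, 0.07, 0.004]], [0, [0.344, 1.0, 0.026], [-0.494, 0.07, 0.004]], [0, [0.344, 1.0, 0.026], [-0.494, 0.07, 0.004]]]}}

```text
time: 10.47
tool_pos: [0.4913, 0.4094, 0.2926]
tool_rot: [0.251, 0.691, 0.611, -0.293]
contact_force: [1.1, 0.2, -0.1]
gripper_width: -0.001
grasp_force: 0.0
```

```bash
python3 - <<'E'
from leaf import *
print(st()["contact_force"].round(1))
seq([pose(91.5,45,.03),pose(91.5,45,.015),pose(91.5,45,.006)])
E
```

```text
[ 1.1  0.2 -0.1]
[0, [-0.014, -0.111, -0.42], [0.003, -0.008, -0.004]]
[0, [-0.021, -0.16, -0.418], [0.003, -0.008, -0.004]]
[0, [-0.025, -0.19, -0.418], [0.003, -0.008, -0.004]]
```

Emit:
{"method": "arm_command", "body": {"rows": [[0, [0, -0.01, -0.1], [0, 0, 0]], [0, [-0.005, -0.03, -0.2], [0, 0, 0]], [0, [-0.01, -0.06, -0.3], [0, 0, 0]], [0, [-0.014, -0.1, -0.4], [0, 0, 0]], [0, [-0.021, -0.16, -0.418], [0, 0, 0]], [0, [-0.023, -0.175, -0.418], [0, 0, 0]], [0, [-0.023, -0.18, -0.418], [0, 0, 0]], [0, [-0.023, -0.18, -0.418], [0, 0, 0]]]}}

```text
time: 11.13
tool_pos: [0.4865, 0.3538, 0.1777]
tool_rot: [0.25, 0.696, 0.61, -0.286]
contact_force: [0.1, -0.6, 0.5]
gripper_width: 0.001
grasp_force: 0.0
```

```bash
python3 - <<'E'
from leaf import *
f=vision.grab_frame('side');g=vision.grab_frame('scene')
A=[cv2.resize(f['color'][150:290,210:370],(400,350)),cv2.resize(g['color'][140:280,190:350],(400,350))]
cv2.imwrite('pics/push.png',np.hstack(A)[:,:,::-1])
s=st();print(s["contact_force"].round(1),s["tool_pos"].round(4))
th=np.arange(91.5,58,-3); 
seq([pose(t,45,-.001) for t in th])
E
```

```text
[ 0.1 -0.3  0. ] [0.4865 0.3546 0.1772]
[0, [-0.012, -0.031, -0.032], [-0.004, -0.0, -0.002]]
[0, [-0.016, -0.058, -0.029], [-0.004, -0.0, -0.002]]
[0, [-0.019, -0.086, -0.027], [-0.004, -0.0, -0.002]]
[0, [-0.023, -0.113, -0.027], [-0.004, -0.0, -0.002]]
[0, [-0.027, -0.141, -0.028], [-0.004, -0.0, -0.002]]
[0, [-0.031, -0.168, -0.031], [-0.004, -0.0, -0.002]]
[0, [-0.034, -0.196, -0.036], [-0.004, -0.0, -0.002]]
[0, [-0.038, -0.223, -0.042], [-0.004, -0.0, -0.002]]
[0, [-0.042, -0.25, -0.049], [-0.004, -0.0, -0.002]]
[0, [-0.045, -0.276, -0.058], [-0.004, -0.0, -0.002]]
[0, [-0.049, -0.302, -0.069], [-0.004, -0.0, -0.002]]
[0, [-0.052, -0.327, -0.081], [-0.004, -0.0, -0.002]]
```

View pics/push.png

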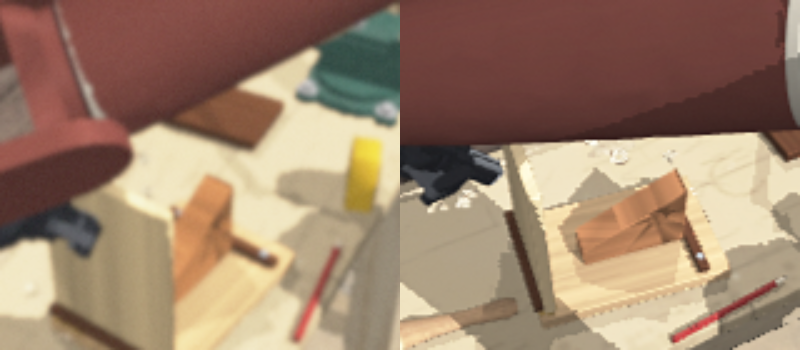

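The fingertip sits just behind the leaf's upper face near the free edge (side crop 80,235), and the wedge is undisturbed. Starting the fold.

Emit:
{"method": "arm_command", "body": {"rows": [[0, [-0.01, -0.01, -0.032], [0, 0, 0]], [0, [-0.012, -0.031, -0.032], [0, 0, 0]], [0, [-0.014, -0.045, -0.03], [0, 0, 0]], [0, [-0.016, -0.058, -0.029], [0, 0, 0]], [0, [-0.018, -0.072, -0.028], [0, 0, 0]], [0, [-0.019, -0.086, -0.027], [0, 0, 0]]]}}

```text
time: 11.73
tool_pos: [0.4793, 0.3283, 0.1654]
tool_rot: [0.249, 0.694, 0.611, -0.288]
contact_force: [-0.7, 4.6, -2.9]
gripper_width: 0.002
grasp_force: 2.3
```

```bash
python3 - <<'E'
from leaf import *
seq([pose(t,max(28,45-.55*(85.5-t)),-.001) for t in np.arange(83,55,-2.5)])
E
```

```text
[0, [0.001, -0.02, 0.012], [0.013, -0.005, -0.003]]
[0, [-0.002, -0.042, 0.012], [0.028, -0.007, -0.003]]
[0, [-0.005, -0.065, 0.01], [0.043, -0.009, -0.003]]
[0, [-0.008, -0.087, 0.007], [0.058, -0.011, -0.003]]
[0, [-0.011, -0.109, 0.004], [0.073, -0.014, -0.003]]
[0, [-0.014, -0.131, -0.001], [0.088, -0.016, -0.003]]
[0, [-0.017, -0.152, -0.006], [0.103, -0.018, -0.003]]
[0, [-0.019, -0.174, -0.013], [0.119, -0.02, -0.003]]
[0, [-0.022, -0.195, -0.021], [0.134, -0.022, -0.003]]
[0, [-0.025, -0.216, -0.029], [0.149, -0.024, -0.003]]
[0, [-0.028, -0.236, -0.039], [0.164, -0.026, -0.003]]
[0, [-0.03, -0.256, -0.049], [0.179, -0.028, -0.003]]
```

Emit:
{"method": "arm_command", "body": {"rows": [[0, [0.0, -0.02, 0.008], [0.013, -0.005, 0]], [0, [-0.002, -0.042, 0.01], [0.028, -0.007, 0]], [0, [-0.005, -0.065, 0.01], [0.043, -0.009, 0]], [0, [-0.008, -0.087, 0.007], [0.058, -0.011, 0]], [0, [-0.011, -0.109, 0.004], [0.073, -0.014, 0]], [0, [-0.014, -0.131, -0.001], [0.088, -0.016, 0]], [0, [-0.017, -0.152, -0.006], [0.103, -0.018, 0]], [0, [-0.019, -0.174, -0.013], [0.119, -0.02, 0]], [0, [-0.022, -0.195, -0.021], [0.134, -0.022, 0]], [0, [-0.025, -0.216, -0.029], [0.149, -0.024, 0]], [0, [-0.028, -0.236, -0.039], [0.164, -0.026, 0]], [0, [-0.03, -0.256, -0.049], [0.179, -0.028, 0]]]}}

```text
time: 12.73
tool_pos: [0.4706, 0.2512, 0.1515]
tool_rot: [0.163, 0.729, 0.639, -0.184]
contact_force: [-1.3, 5.6, 0.0]
gripper_width: 0.002
grasp_force: 1.9
```

```bash
python3 - <<'E'
from leaf import *
s=st(); d=s["tool_pos"]-H; print("r-ish y,z",d@Y,d[2],np.degrees(np.arctan2(d[2],-d@Y)), s["contact_force"].round(1))
seq([pose(t,28,-.001) for t in np.arange(54,34,-2)])
E
```

```text
r-ish y,z -0.0721243520860819 0.13354325453654828 61.62730164120349 [-1.3  5.6  0. ]
[0, [-0.003, -0.011, -0.01], [0.005, 0.001, -0.003]]
[0, [-0.005, -0.026, -0.019], [0.005, 0.001, -0.003]]
[0, [-0.007, -0.042, -0.03], [0.005, 0.001, -0.003]]
[0, [-0.009, -0.057, -0.041], [0.005, 0.001, -0.003]]
[0, [-0.011, -0.072, -0.052], [0.005, 0.001, -0.003]]
[0, [-0.013, -0.086, -0.064], [0.005, 0.001, -0.003]]
[0, [-0.015, -0.1, -0.077], [0.005, 0.001, -0.003]]
[0, [-0.017, -0.113, -0.09], [0.005, 0.001, -0.003]]
[0, [-0.018, -0.126, -0.103], [0.005, 0.001, -0.003]]
[0, [-0.02, -0.138, -0.117], [0.005, 0.001, -0.003]]
```

Emit:
{"method": "arm_command", "body": {"rows": [[0, [-0.003, -0.011, -0.01], [0, 0, 0]], [0, [-0.005, -0.026, -0.019], [0, 0, 0]], [0, [-0.007, -0.042, -0.03], [0, 0, 0]], [0, [-0.009, -0.057, -0.041], [0, 0, 0]], [0, [-0.011, -0.072, -0.052], [0, 0, 0]], [0, [-0.013, -0.086, -0.064], [0, 0, 0]], [0, [-0.015, -0.1, -0.077], [0, 0, 0]], [0, [-0.017, -0.113, -0.09], [0, 0, 0]], [0, [-0.018, -0.126, -0.103], [0, 0, 0]], [0, [-0.02, -0.138, -0.117], [0, 0, 0]], [0, [-0.02, -0.138, -0.117], [0, 0, 0]]]}}

```text
time: 13.65
tool_pos: [0.4644, 0.2087, 0.115]
tool_rot: [0.164, 0.728, 0.639, -0.186]
contact_force: [-0.5, -0.4, -0.1]
gripper_width: 0.002
grasp_force: 0.0
```

```bash
python3 - <<'E'
from leaf import *
f=vision.grab_frame('scene');P=pts(f)
L=(P-b)@np.stack([[np.cos(a),np.sin(a),0],Y,[0,0,1]],1);x,y,z=[L[...,i] for i in range(3)]
m=(abs(x)<.064)&(y<.06)&(y>-.1)&(z>.05)&(z<.16)&(cv2.cvtColor(f["color"],cv2.COLOR_RGB2HSV)[...,2]>150)
c,nn,sd,k=plane(L[m]); print("leaf",c.round(4),nn.round(3),np.degrees(np.arctan2(abs(nn[1]),abs(nn[2]))),k)
s=st(); print(s["contact_force"].round(1),s["tool_pos"].round(4))
seq([pose(t,28,-.001) for t in (34,33,32,31,30,29.5,29,28.5,28)])
E
```

```text
leaf [-0.0077  0.0002  0.0943] [0.003 0.575 0.818] 35.11598488394631 1336
[-0.2  0.3 -0.5] [0.4643 0.2091 0.1152]
[0, [-0.001, -0.01, -0.011], [0.007, -0.0, -0.002]]
[0, [-0.002, -0.015, -0.018], [0.007, -0.0, -0.002]]
[0, [-0.002, -0.021, -0.026], [0.007, -0.0, -0.002]]
[0, [-0.003, -0.026, -0.033], [0.007, -0.0, -0.002]]
[0, [-0.004, -0.032, -0.041], [0.007, -0.0, -0.002]]
[0, [-0.004, -0.034, -0.045], [0.007, -0.0, -0.002]]
[0, [-0.005, -0.037, -0.049], [0.007, -0.0, -0.002]]
[0, [-0.005, -0.039, -0.053], [0.007, -0.0, -0.002]]
[0, [-0.005, -0.042, -0.057], [0.007, -0.0, -0.002]]
```

Emit:
{"method": "arm_command", "body": {"rows": [[0, [-0.001, -0.01, -0.011], [0, 0, 0]], [0, [-0.002, -0.015, -0.018], [0, 0, 0]], [0, [-0.002, -0.018, -0.022], [0, 0, 0]], [0, [-0.002, -0.021, -0.026], [0, 0, 0]], [0, [-0.003, -0.024, -0.03], [0, 0, 0]], [0, [-0.003, -0.026, -0.033], [0, 0, 0]]]}}

```text
time: 14.2
tool_pos: [0.4638, 0.2021, 0.1063]
tool_rot: [0.164, 0.728, 0.639, -0.185]
contact_force: [-1.5, 2.2, 1.2]
gripper_width: -0.003
grasp_force: 1.3
```

```bash
python3 - <<'E'
from leaf import *
s=st(); print(s["contact_force"].round(1),s["tool_pos"].round(4))
seq([pose(t,28,-.001) for t in (31,30,29.5,29,28.5,28)])
E
```

```text
[-1.5  2.2  1.2] [0.4638 0.2021 0.1063]
[0, [-0.002, -0.003, -0.004], [0.007, 0.001, -0.003]]
[0, [-0.002, -0.008, -0.012], [0.007, 0.001, -0.003]]
[0, [-0.003, -0.011, -0.016], [0.007, 0.001, -0.003]]
[0, [-0.003, -0.013, -0.019], [0.007, 0.001, -0.003]]
[0, [-0.003, -0.016, -0.023], [0.007, 0.001, -0.003]]
[0, [-0.004, -0.018, -0.027], [0.007, 0.001, -0.003]]
```

Emit:
{"method": "arm_command", "body": {"rows": [[0, [-0.001, -0.003, -0.004], [0, 0, 0]], [0, [-0.001, -0.006, -0.008], [0, 0, 0]], [0, [-0.002, -0.008, -0.012], [0, 0, 0]], [0, [-0.003, -0.011, -0.016], [0, 0, 0]], [0, [-0.003, -0.013, -0.019], [0, 0, 0]]]}}

```text
time: 14.62
tool_pos: [0.4633, 0.198, 0.1008]
tool_rot: [0.164, 0.729, 0.639, -0.185]
contact_force: [0.3, 2.7, 1.6]
gripper_width: 0.0
grasp_force: 1.3
```

```bash
cat > ang.py <<'E'
from leaf import *
f=vision.grab_frame('scene');P=pts(f)
L=(P-b)@np.stack([[np.cos(a),np.sin(a),0],Y,[0,0,1]],1);x,y,z=[L[...,i] for i in range(3)]
m=(abs(x)<.064)&(y<.06)&(y>-.1)&(z>.05)&(z<.16)&(cv2.cvtColor(f["color"],cv2.COLOR_RGB2HSV)[...,2]>150)
c,nn,sd,k=plane(L[m]); print("leaf",np.degrees(np.arctan2(abs(nn[1]),abs(nn[2]))),k)
s=st(); d=s["tool_pos"]-H; print(s["contact_force"].round(1),s["tool_pos"].round(4),s["time"], "n-dist mm",1000*(d@Y*np.sin(.488)+d[2]*np.cos(.488)))
E
python3 ang.py
```

```text
leaf 28.627143321112303 1336
[0.6 1.5 0.5] [0.4632 0.1978 0.1007] 14.6667 n-dist mm 13.948017623861698
```

Emit:
{"method": "arm_command", "body": {"rows": [[0, [0, -0.001, -0.002], [0, 0, 0]], [0, [0, -0.002, -0.004], [0, 0, 0]], [0, [0, -0.003, -0.006], [0, 0, 0]], [0, [0, -0.003, -0.006], [0, 0, 0]]]}}

```text
time: 15.0
tool_pos: [0.4631, 0.1969, 0.0993]
tool_rot: [0.164, 0.729, 0.639, -0.185]
contact_force: [0.3, 1.9, 3.0]
gripper_width: -0.001
grasp_force: 1.8
```

Emit:
{"method": "arm_command", "body": {"rows": [[0, [0, -0.001, -0.002], [0, 0, 0]], [0, [0, -0.002, -0.003], [0, 0, 0]], [0, [0, -0.002, -0.003], [0, 0, 0]]]}}

```text
time: 15.25
tool_pos: [0.4632, 0.1969, 0.0992]
tool_rot: [0.164, 0.729, 0.639, -0.185]
contact_force: [-2.0, 3.4, 7.5]
gripper_width: 0.003
grasp_force: 3.9
```

Emit:
{"method": "arm_command", "body": {"rows": [[0, [0, -0.001, -0.001], [0, 0, 0]], [0, [0, -0.001, -0.001], [0, 0, 0]], [0, [0, -0.001, -0.001], [0, 0, 0]]]}}

```text
time: 15.5
tool_pos: [0.4632, 0.1969, 0.0992]
tool_rot: [0.164, 0.729, 0.639, -0.185]
contact_force: [-3.1, 3.4, 9.0]
gripper_width: -0.001
grasp_force: 4.6
```

```bash
python3 ang.py
```

```text
leaf 27.861639795662903 1291
[-2.4  4.5  8.1] [0.4632 0.1969 0.0992] 15.55 n-dist mm 12.23882774554505
```

Seated: about 10 N, no further travel, leaf at 27.9°. Backing off along the leaf normal.

Emit:
{"method": "arm_command", "body": {"rows": [[0, [0, 0.003, 0.006], [0, 0, 0]], [0, [0, 0.012, 0.024], [0, 0, 0]], [0, [0, 0.04, 0.08], [0, 0, 0]], [0, [0, 0.08, 0.16], [0, 0, 0]], [0, [0, 0.12, 0.26], [0, 0, 0]], [0, [0, 0.12, 0.38], [0, 0, 0]], [0, [0, 0.12, 0.5], [0, 0, 0]], [0, [-0.1, 0.0, 0.6], [0, 0, 0]], [0, [-0.15, -0.12, 0.6], [0, 0, 0]], [0, [-0.2, -0.24, 0.6], [0, 0, 0]], [0, [-0.2, -0.36, 0.6], [0, 0, 0]], [0, [-0.2, -0.36, 0.6], [0, 0, 0]]]}}

```text
time: 16.55
tool_pos: [0.4013, 0.0836, 0.2778]
tool_rot: [0.165, 0.73, 0.637, -0.186]
contact_force: [-0.8, 0.5, 0.9]
gripper_width: 0.001
grasp_force: 0.0
```

```bash
python3 ang.py; python3 chk.py final.png | head -1
```

```text
leaf 27.847981670405478 1466
[-0.1  0.1  0.6] [0.4019 0.0856 0.2776] 16.6 n-dist mm 114.23288151275992
[0.4019 0.0856 0.2776] [ 0.164  0.73   0.637 -0.186] 16.6
```

View pics/final.png

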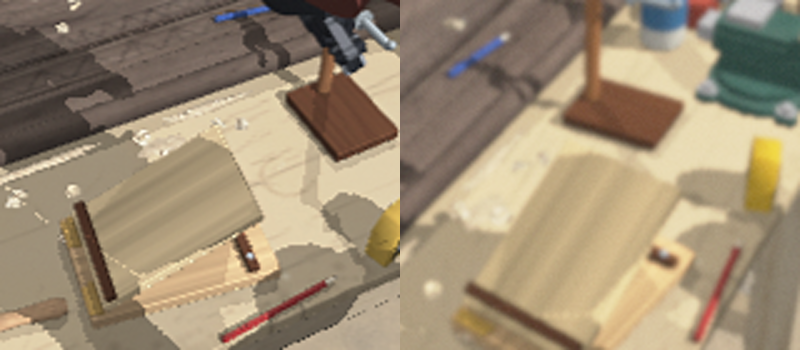

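The leaf lies on the wedge at 27.8°, with the brush and tape in place and the gripper clear.

```bash
python3 -c "
from plant import manip
print(manip.job_done())"
```

```text
the job is handed in; nothing more can be done
None
```

The job is handed in: the wedge stands flat on the base against the lip, and the leaf was seated on it with about a 10 N press and left lying there at a measured 27.8° (target 28°), with the gripper clear, the tape and brush not touched, and about 17 s of the 58 s used.

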